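# Lock the bayonet ring of the clamped desk antenna mount

## Robot

A 6-joint arm with a two-finger parallel gripper is mounted at the origin on the work surface. World frame = base frame: x ahead of the robot, y to its left, z up, the work surface at z = 0. Lengths are in m, angles in rad, forces in N, time in s.
With the tool pointing down it reaches from about 0.275 to 0.725 m from the base axis. Payload 15.9 kg.
Tool frame: the origin (TCP) lies midway between the tips of the shut fingers; the grasp point (between the pads) lies 19 mm behind it (arm.tcp_to_grasp is the z of the grasp point in the tool frame, in m); z points along the fingers, y is the line along which they close (so a half turn about z gives the same grasp; the last joint's range is limited). The gripper opens to 85 mm and grips with 20 to 120 N. Pads are 22 mm wide; open, the fingers measure 114 mm over their backs; the gripper's body (76 mm by 85 mm) begins 54 mm behind the grasp point. The pads swing forward as they close: fully open they stand 13 mm farther back than shut.
Start: joints at [1.24, 0.213, -0.034, 1.323, 0, 1.571], TCP at [0.162, 0.473, 0.231] pointing down, gripper open.
Joint ranges: [-2.98, 2.98], [-0.74, 1.72], [-1.14, 1.35], [-2.1, 2.04], [-1.57, 1.44], [-3.14, 3.14]. Speed limits (rad/s): [1.89, 1.89, 2.39, 2.57, 3.14, 3.14].

## Interface

Orientations are given as a 3x3 rotation matrix whose columns are the frame's x, y, z axes.
In Python, from plant import arm gives the robot as it stands.
- The arm moves only by the shell command python3 -m pendant 'ROWS' [FORCE]. ROWS is JSON, a list of rows, each a list of 3 entries, a list of its own where there are three numbers: the shift along the tool's x, y, z in m, then the turn, a rotation vector about the tool's x, y, z in rad, then the gripper command: -1 is shut, 1 is fully open, values between are in proportion. A call has 1 to 12 rows; each row is the pose to reach, as a shift and turn from the pose commanded when the call began, along the tool's axes at that moment; what a row does not reach only later rows make up. A row lasts 1/8 s, in which the tool goes at most 62.5 mm and 10.7 degrees, less where a joint would pass 70% of its speed; a pose out of reach is approached as far as the arm can. A call with a gripper value outside its range is refused whole. The fingers move at their own pace and stop on an object; FORCE is the grip in N (left out, the last holds). Time passes only in rows, so rows that repeat a pose let the fingers close. It gives the time, the measured TCP pose, the force, the opening and the grip force at its end, in the units of the state.
- arm.observe(): the state, without advancing time (a new reading comes with each control period).
- arm.read_camera(name): name is "scene" or "top" or "wrist"; returns the picture (420x560x3 uint8, red, green, blue); there is no depth.
- arm.get_calibration(name): a dict with "mtx" (3x3 intrinsics, pixels), "extrinsics" (4x4, takes a point from camera to world coordinates). Camera axes: x right, y down, z forward; pixel columns grow to the right and rows downward; lengths in m; the calibration is good to about 2 mm. A picture is of the moment at which its call begins: read the wrist's pose just before it. get_calibration takes no time and is no camera call; for the wrist camera it gives the pose at the moment of the call.
- arm.hand_in(): hands the job in; it is judged then, once.
The state is a dict: "time_s": time; "q": joint angles; "qd": joint speeds; "joint_efforts": joint torques, N m; "tool_pos": TCP position; "ee_rot": TCP orientation; "contact_force": force on the tool from outside, world axes, zero at the start; "moment": the same for the moment, N m; "opening": opening from 0.0 (shut) to 1.0 (fully open); "finger_force": force on a finger pad.
Only numpy, scipy, OpenCV 4.12 (cv2) and the standard library are available. Lean on these libraries where they do the work, as an engineer would, in place of code of your own. Each camera call takes 0.05 s, during which the arm holds its last target. There are 200 camera calls.

## Task

The stub antenna stands in the mount held by the chrome bench clamp, but the mount's two-eared bayonet ring has been left open. Turn that ring clockwise (seen from above), about a quarter turn, until it clicks locked at its stop, and let go of it. Leave the ring of the spare mount, the empty one on a round foot, as it is.

Things in the scene. Friction and masses are not known exactly. Their poses are not given: they have to be found in the camera images.
- ring_grip (a point): The aluminium bayonet ring to lock, round the stub antenna. The point is its centre, on its vertical turning axis, half way up the ring, 99 mm above the desk. 22 mm high, 80 mm long over its two ears; two parallel flat sides 44 mm apart and 40 mm long, to grip by. Axes turn with the ring: x along the ears, y square to the flats (grip along y), z up.
- lock_ring (a joint): Turn of that ring in rad, growing clockwise seen from above. Starts open at 0.08 to 0.30; the locked stop is at 1.57. It turns lightly (under 0.05 N m) up to about 1.0, then rides over a spring detent (about 0.15 N m) with its crest at 1.30; past the crest the spring clicks it on towards the stop and keeps it there.
- antenna_mount: Chrome bench clamp (base 90 x 130 mm, jaws 58 mm high) gripping the black stem (32 mm thick, 40 mm just under the ring); fixed. Origin on the desk, below the ring's axis. +y runs along the clamp's screw to its cross bar, +x across: ears along x = open, along y = locked. The black rubber stub antenna fills the ring's middle (24 mm thick) and rises to 128 mm.
- spare_ear (a point): Tip of one ear of the spare mount's ring, 40 mm from that ring's vertical axis, 99 mm above the desk; x points from the axis out along the ear. Same ring and stem, but no antenna, on a black round foot 100 mm across. This ring turns freely; leave it alone.

How it is judged:
At the end, for the whole second after the job is handed in: The ring of the antenna mount is turned to within 10 degrees of its locked stop (joint above 1.39 rad) and at rest, and the spare mount's ring is where it was, its ear moved less than 12 mm (value of joint lock_ring above 1.39 rad and velocity of joint lock_ring between -0.1 and 0.1 rad/s and distance of spare_ear from where it was at the start of the episode below 0.012 m); the robot touches nothing.
It fails at once if the spare mount's ring is turned (its ear moves 12 mm or more) (distance of spare_ear from where it was at the start of the episode above 0.012 m).
It also fails if it takes over 32 s, if anything falls off the work surface, if the arm or the gripper's body presses on something with over 40 N, if the wrist force passes 120 N, or if a joint passes its speed limit or range.

## Working session

There is one attempt and no reset: what is moved stays moved. The work goes in short steps, Python scripts to look and compute and a shell command to move; the robot and the scene stay as the last step left them, time stands still between calls to the robot, and variables do not carry over. Pictures are saved under pics/ and viewed, at most 10 in all, crops included, and the job is handed in when it is done.

```bash
mkdir -p pics; ls
python3 - <<'E'
from plant import arm
import cv2
s=arm.observe();print(s['tool_pos'],s['ee_rot'],s['time_s'],arm.tcp_to_grasp)
for n in ['top','scene']:
    im=arm.read_camera(n);cv2.imwrite(f'pics/{n}0.png',im[:,:,::-1])
    c=arm.get_calibration(n);print(n,c['mtx'].round(1).tolist(),c['extrinsics'].round(3).tolist())
E
```

```text
pics
[0.16230374 0.47256911 0.23082614] [[-9.45775250e-01  3.24821581e-01 -3.41873002e-04]
 [ 3.24821761e-01  9.45774671e-01 -1.04644668e-03]
 [-1.65736407e-05 -1.10075116e-03 -9.99999394e-01]] 0.0 -0.0187
top [[488.0, 0.0, 282.6], [0.0, 488.0, 210.9], [0.0, 0.0, 1.0]] [[-0.022, -0.996, 0.085, 0.482], [-1.0, 0.021, -0.012, 0.008], [0.01, -0.086, -0.996, 1.121], [0.0, 0.0, 0.0, 1.0]]
scene [[437.7, 0.0, 283.5], [0.0, 437.7, 211.1], [0.0, 0.0, 1.0]] [[0.161, 0.699, -0.697, 1.114], [0.987, -0.103, 0.126, -0.112], [0.016, -0.708, -0.706, 0.632], [0.0, 0.0, 0.0, 1.0]]
```

View pics/top0.png

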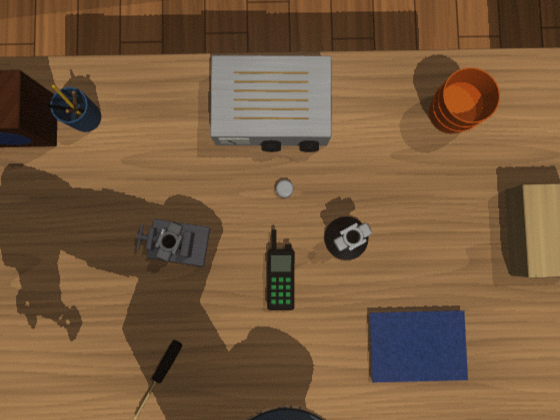

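View pics/scene0.png

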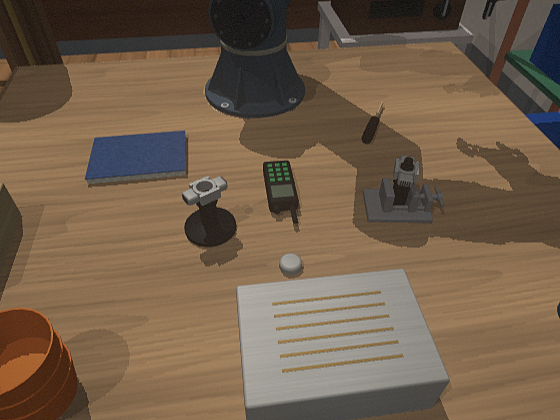

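The top view shows the clamp, with its ring and antenna, at about (172,241) and its cross bar to the left at (140,238). The spare mount is at (350,237). The scene view shows the clamp at (400,200) and the spare at (208,195). I'll zoom in on the clamp in both views.

Run:
```python
import cv2,numpy as np
a=cv2.imread('pics/top0.png')[205:280,130:220];b=cv2.imread('pics/scene0.png')[145:230,350:450]
f=lambda i:cv2.resize(i,(400,int(400*i.shape[0]/i.shape[1])),interpolation=cv2.INTER_CUBIC)
a,b=f(a),f(b);h=max(a.shape[0],b.shape[0])
p=lambda i:cv2.copyMakeBorder(i,0,h-i.shape[0],0,0,cv2.BORDER_CONSTANT)
cv2.imwrite('pics/z0.png',np.clip(np.hstack([p(a),p(b)])*1.8,0,255).astype('uint8'))
```

```text
(no output)
```

View pics/z0.png

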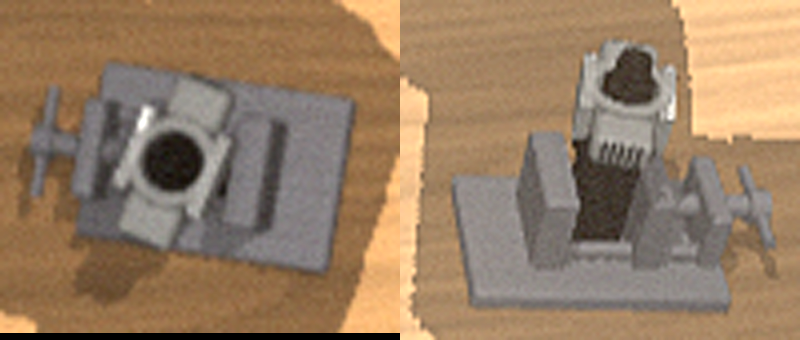

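The crop shows the ring centred at about (169,241) in the top view, with ears at (175,227.5) and (164,255.5). The clamp's screw axis tilts about 8° in the image. That makes the ring open by about 14° (0.24 rad).

```bash
cat > h.py <<'E'
import numpy as np
from plant import arm
def ray(n,uv,z,c=None):
    c=c or arm.get_calibration(n);T=c['extrinsics']
    d=T[:3,:3]@np.linalg.solve(c['mtx'],[uv[0],uv[1],1.]);o=T[:3,3]
    return o+d*(z-o[2])/d[2]
E
python3 - <<'E'
from h import *
P=lambda x,y:(130+x*.225,205+y*.225)
e1,e2=ray('top',P(200,100),.11),ray('top',P(150,225),.11)
print('ears',e1,e2,np.linalg.norm(e1-e2),'mid',(e1+e2)/2,'ang',np.degrees(np.arctan2(*(e1-e2)[1::-1])))
c=[ray('top',P(*p),.01) for p in [(105,65),(352,100),(325,270)]]
print('base',np.linalg.norm(c[0]-c[1]),np.linalg.norm(c[2]-c[1]),'y ang',np.degrees(np.arctan2(*(c[0]-c[1])[1::-1])))
print('scene',ray('scene',(407,169),.11))
C=(e1+e2)/2;s=arm.observe();R=np.array(s['ee_rot'])
print('shift tool',R.T@(C-s['tool_pos']))
E
```

```text
ears [0.53894584 0.21920732 0.11      ] [0.48150628 0.24247525 0.11      ] 0.06197337384573422 mid [0.51022606 0.23084128 0.11      ] ang -22.052149737546408
base 0.12774265891088518 0.0874029645963886 y ang 80.71117971756031
scene [0.52134264 0.22957199 0.11      ]
shift tool [-0.40759157 -0.11554969  0.12100119]
```

```bash
python3 -m pendant '[[[-0.06,-0.017,0],[0,0,0.01],1],[[-0.12,-0.034,0],[0,0,0.02],1],[[-0.18,-0.051,0],[0,0,0.03],1],[[-0.24,-0.068,0],[0,0,0.04],1],[[-0.3,-0.085,0],[0,0,0.05],1],[[-0.36,-0.102,0],[0,0,0.05],1],[[-0.409,-0.115,0],[0,0,0.05],1],[[-0.409,-0.115,0],[0,0,0.05],1],[[-0.409,-0.115,0],[0,0,0.05],1],[[-0.409,-0.115,0],[0,0,0.05],1]]'
python3 - <<'E'
from h import *
import cv2
s=arm.observe();c=arm.get_calibration('wrist');im=arm.read_camera('wrist')
cv2.imwrite('pics/w1.png',im[:,:,::-1]);np.savez('w1.npz',m=c['mtx'],e=c['extrinsics'])
print(s['time_s'],s['tool_pos'],s['ee_rot'].round(3).tolist(),s['q'],c['extrinsics'].round(3).tolist())
E
```

```text
time_s: 1.35
tool_pos: [0.511, 0.232, 0.2314]
ee_rot: [[-0.929, 0.37, -0.0], [0.37, 0.929, 0.0], [0.0, -0.0, -1.0]]
contact_force: [-0.0, -1.2, -0.7]
opening: 1.004
finger_force: 0.0
1.35 [0.51101104 0.23201929 0.23137974] [[-0.929, 0.37, -0.0], [0.37, 0.929, 0.0], [0.0, -0.0, -1.0]] [4.26111704e-01 3.41998627e-01 1.38048216e-01 1.36701245e+00
 1.71662025e-04 8.05595524e-01] [[0.369, 0.893, 0.258, 0.443], [0.929, -0.355, -0.103, 0.259], [-0.001, 0.278, -0.961, 0.375], [0.0, 0.0, 0.0, 1.0]]
```

View pics/w1.png

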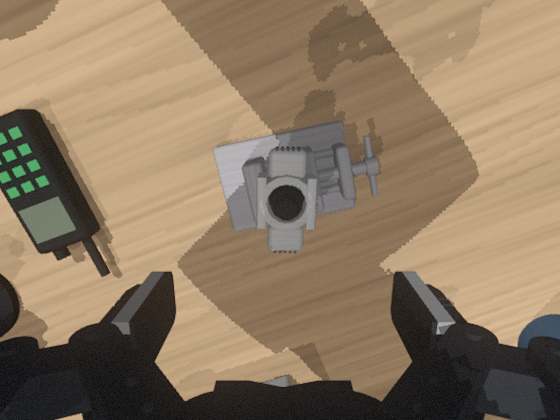

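The wrist view shows the ring centred at about (287,200). Its flats are at columns 258 and 317, and its ear ends at (289,149) and (286,250).

Run:
```python
from h import *
a,b=ray('wrist',(289,149),.11),ray('wrist',(286,250),.11);l,r=ray('wrist',(258,200),.11),ray('wrist',(317,200),.11)
s=arm.observe();R=np.array(s['ee_rot'])
print(a,b,np.linalg.norm(a-b),np.linalg.norm(l-r),np.degrees(np.arctan2(*(a-b)[1::-1])))
for p in [(a+b)/2,(l+r)/2]: print(p,R.T@(p-s['tool_pos']))
```

```text
[0.47310689 0.2514341  0.11      ] [0.54478981 0.22084526 0.11      ] 0.0779366302419704 0.04406449153331834 156.89088346641512
[0.50894835 0.23613968 0.11      ] [0.00352475 0.00299941 0.12149787]
[0.50788842 0.23660304 0.11      ] [0.00468092 0.00303731 0.12149782]
```

Sizes check out at 78 mm over the ears and 44 mm across the flats. Now I'll descend and grip.

```bash
python3 -m pendant '[[[0.0035,0.003,0.04],[0,0,0.02],1],[[0.0035,0.003,0.08],[0,0,0.02],1],[[0.0035,0.003,0.115],[0,0,0.02],1],[[0.0035,0.003,0.14],[0,0,0.02],1],[[0.0035,0.003,0.154],[0,0,0.02],1],[[0.0035,0.003,0.154],[0,0,0.02],1],[[0.0035,0.003,0.154],[0,0,0.02],-1],[[0.0035,0.003,0.154],[0,0,0.02],-1],[[0.0035,0.003,0.154],[0,0,0.02],-1],[[0.0035,0.003,0.154],[0,0,0.02],-1],[[0.0035,0.003,0.154],[0,0,0.02],-1],[[0.0035,0.003,0.154],[0,0,0.02],-1]]' 30
```

```text
time_s: 2.9
tool_pos: [0.51, 0.2351, 0.0783]
ee_rot: [[-0.921, 0.39, 0.001], [0.39, 0.921, -0.0], [-0.001, 0.0, -1.0]]
contact_force: [-2.9, -4.5, 10.4]
opening: 0.509
finger_force: 31.1
```

Gripped at 43 mm with small contact forces. Now I'll turn.

```bash
python3 -m pendant '[[[0,0,0],[0,0,0.12],-1],[[0,0,0],[0,0,0.24],-1],[[0,0,0],[0,0,0.36],-1],[[0,0,0],[0,0,0.48],-1],[[0,0,0],[0,0,0.6],-1],[[0,0,0],[0,0,0.72],-1],[[0,0,0],[0,0,0.84],-1],[[0,0,0],[0,0,0.96],-1],[[0,0,0],[0,0,1.08],-1],[[0,0,0],[0,0,1.19],-1],[[0,0,0],[0,0,1.3],-1],[[0,0,0],[0,0,1.3],-1]]'; python3 -c "
from h import *
s=arm.observe();print(s['moment'],s['q'][5])"
```

```text
time_s: 4.4
tool_pos: [0.5124, 0.2365, 0.0784]
ee_rot: [[0.131, 0.991, 0.005], [0.991, -0.131, 0.002], [0.003, 0.005, -1.0]]
contact_force: [15.4, 6.2, -6.9]
opening: 0.513
finger_force: 32.0
[ 1.09716638e+00 -2.76787974e+00  2.30180560e-03] 2.1350764678822585
```

The tool is now at -7.5°, well past the crest, with no turning moment left. I'll release, lift and check.

```bash
python3 -m pendant '[[[0,0,0],[0,0,0.02],-1],[[0,0,0],[0,0,0.02],-1],[[0,0,0],[0,0,0],1],[[0,0,0],[0,0,0],1],[[0,0,0],[0,0,0],1],[[0,0,0],[0,0,0],1],[[0,0,-0.03],[0,0,0],1],[[0,0,-0.07],[0,0,0],1],[[0,0,-0.11],[0,0,0],1],[[0,0,-0.15],[0,0,0],1],[[0,0,-0.15],[0,0,0],1],[[0,0,-0.15],[0,0,0],1]]'
python3 - <<'E'
from h import *
import cv2
im=arm.read_camera('wrist');cv2.imwrite('pics/w2.png',im[:,:,::-1])
s=arm.observe();print(s['contact_force'],s['qd'].round(4))
E
```

```text
time_s: 5.9
tool_pos: [0.5095, 0.2353, 0.2266]
ee_rot: [[0.13, 0.992, -0.001], [0.992, -0.13, -0.0], [-0.0, -0.001, -1.0]]
contact_force: [0.3, 0.2, -1.0]
opening: 1.001
finger_force: 0.0
[-0.01771425  0.31127595 -1.11849481] [-0.0008  0.0044 -0.0056  0.0016  0.0005  0.0008]
```

View pics/w2.png

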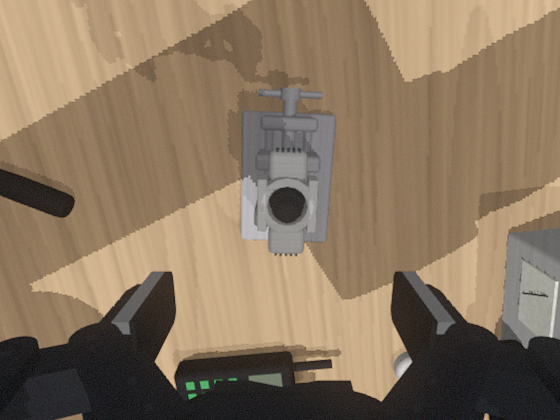

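The ears run from (288,150) to (287,253), parallel to the clamp base's edge from (243,112) to (242,240). The ring is locked, the gripper is clear, and nothing went near the spare mount.

```bash
python3 -c "
from plant import arm
print(arm.hand_in())"
```

```text
the job is handed in; nothing more can be done
None
```

I turned the antenna mount's ring about 76° clockwise to its locked stop, released it with the gripper clear, never went near the spare mount, and handed the job in at about 6 s; the final wrist picture shows the ears in line with the clamp's screw, but the hand-in returned no verdict.

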